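Set the ink mixer to speed four and start it

TASK

With a light fingertip push, not a grip, turn the ink mixer's speed selector clockwise, counting its clicks, until its pointer rests at the fourth speed (the mark with four pips, four clicks from the red off bar). Only then press the green start button right down and let it go, with the selector still at four. Leave the ink jar, the tape roll and the spatula where they are.

Things in the scene. Friction and masses are not known exactly. Their poses are not given: they have to be found in the camera images.
- mixer: Bench roller mixer, fixed: a blue box 220 mm (x) by 420 mm (y) by 70 mm high, origin at the centre of its underside on the table; its front (-x) faces roughly to the robot. Its right half (-y) is a flat aluminium panel with selector and start button; its left half carries two rollers with a tub lying on them, all at y > 60 mm and up to 175 mm above the table.
- dial_axis (a point): Point on the mixer's panel (70 mm above the table) on the selector's upright axis, at x 0, y -115 mm in the mixer's frame; it does not turn with the selector and has the mixer's axes.
- pointer_tip (a point): Outer end of the selector's pointer arm, 48 mm from the axis, 20 mm above the panel; turns with it. The selector is a flat grey disc, radius 28 mm, 11 mm high, with a black pointer arm, white line on top, reaching 48 mm out on the pointer side (12 mm behind the axis). The arm is 14 mm wide; its upright sides, 7 to 33 mm above the panel, stand free for a fingertip to push.
- speed_dial (a joint): Selector angle, rad, growing clockwise from above. 0 = off: pointer to the mixer's +y, at a red bar. Then a click each 0.524 rad (30 deg): speeds 1 to 6, each marked by as many black pips; 3 points to +x, 6 to -y; stops just beyond off and 6. Starts in off, 1 or 2. About 4 N at the pointer's end takes it over the hump half-way between clicks; it then snaps ahead into the next and stays there.
- start_button_top (a point): Centre of the top of the green start button, 30 mm in diameter, on a black housing at x 0, y 0 of the mixer's frame (115 mm to the left of the selector's axis); pressed straight down, travel 6 mm.
- start_button (a joint): Travel of the start button in m, 0 = up, 0.006 = fully down; a spring of about 5 N at full travel brings it back up.
- ink_jar: Loose closed jar of ink, 68 mm in diameter, 85 mm high, to the right (-y) of the mixer; origin at the centre of its underside. To be left alone.
- tape_roll: Loose roll of tape lying flat, 90 mm in diameter, 25 mm high, beyond the mixer (+x); origin at the centre of its underside. To be left alone.
- ink_spatula: Loose ink spatula lying on the table in front of the mixer, between it and the robot. To be left alone.

How it is judged (in metres and radians):
On the way, in this order (a step that is already met when the one before it is completed fails the run):
1. the selector is turned to the fourth click (value of joint speed_dial between 1.944 and 2.244 rad), for 0.3 s.
2. the start button is pressed down (value of joint start_button above 0.0045 m), for 0.05 s.
At the end, for the whole second after the job is handed in: The selector rests at the fourth click (2.094 rad, within 0.13 rad), the start button has been pressed at least 4.5 mm after that and is up again, and the jar (upright), tape roll and spatula are within 20 mm of where they began (value of joint speed_dial between 1.964 and 2.224 rad and velocity of joint speed_dial between -0.1 and 0.1 rad/s and value of joint start_button below 0.002 m and distance of each of ink_jar, tape_roll, ink_spatula from where it was at the start of the episode below 0.02 m and angle between ink_jar's own z axis and vertical below 0.1 rad); the robot touches nothing.
It fails at once if the start button is pressed while the selector is not at four (value of joint start_button above 0.003 m and (value of joint speed_dial below 1.894 rad or value of joint speed_dial above 2.294 rad)).
It fails at once if the jar, tape roll or spatula is lifted, carried or pushed away (distance of any of ink_jar, tape_roll, ink_spatula from where it was at the start of the episode above 0.02 m).
It fails at once if the selector is gripped or forced instead of lightly pushed (it needs about 4 N) (contact force between the fingers and speed_dial above 20 N).
It also fails if it takes over 54 s, if anything falls off the work surface, if the arm or the gripper's body presses on something with over 40 N, if the wrist force passes 120 N, or if a joint passes its speed limit or range.

ROBOT

A 6-joint arm with a two-finger parallel gripper is mounted at the origin on the work surface. World frame = base frame: x ahead of the robot, y to its left, z up, the work surface at z = 0. Lengths are in mm, angles in degrees, forces in N, time in s.
With the tool pointing down it reaches from about 350 to 850 mm from the base axis. Payload 8.1 kg.
Tool frame: the origin (TCP) lies at the very end of the fingers, on their centre line; the grasp point (between the pads) lies 19 mm behind it; x points along the fingers, y is the direction in which the jaws open and shut, and the axes are right-handed (so a half turn about x gives the same grasp; the last joint's range is limited). The gripper opens to 85 mm and grips with 20 to 120 N. Pads are 22 mm wide; open, the fingers measure 114 mm over their backs; the gripper's body (76 mm by 85 mm) begins 54 mm behind the grasp point. The pads swing forward as they close: fully open they stand 13 mm farther back than shut.
Start: joints at [58.934, 7.471, 85.268, -0, 87.261, -4.893], TCP at [264.627, 538.496, 231.292] pointing down, gripper open.
Joint ranges: [-169.43, 169.43], [-51.17, 129.36], [1.28, 143.12], [-76.62, 256.62], [0, 156.53], [-152.29, 152.29]. Speed limits (degrees/s): [136.94, 136.94, 159.86, 180, 180, 180].

INTERFACE

Orientations are given as [roll, pitch, yaw] about the fixed x, y, z axes, in that order (R = Rz(yaw) Ry(pitch) Rx(roll)).
In Python, from bench import sensors, snapshot, r gives the robot as it stands. The module is installed in compiled form; this text tells all that it offers.
- The arm moves only by the tool drive_tool, never from a script. Its argument "moves" is one flat list of numbers, 6 for each row, row after row: the shift along the tool's x, y, z in cm, then the turn, a rotation vector about the tool's x, y, z in degrees. In form: [tx, ty, tz, wx, wy, wz, tx, ty, tz, wx, wy, wz, ...]. A call has 1 to 20 rows; each row shifts and turns the commanded pose from where the row before left it, along the tool's axes as they then stand; what a row does not reach is not made up. A row lasts 1/12 s, in which the tool goes at most 41.7 mm and 7.16 degrees, less where a joint would pass 70% of its speed; a pose out of reach is approached as far as the arm can. A call with a gripper value outside its range is refused whole. "hand" is the finger opening in cm, from 0 to 8.54, set as the call begins (left out, the last holds). The fingers move at their own pace and stop on an object; "grip_force" is the grip in N (left out, the last holds). Time passes only in rows, so rows that do not move let the fingers close. It gives the time, the measured TCP pose, the force and the opening at its end, in the units of the state.
- sensors.sense(): the state, without advancing time (a new reading comes with each control period).
- snapshot(name): name is "scene" or "top" or "wrist"; returns a dict with "image" (480x640x3 uint8, red, green, blue), "z_map" (480x640 float32, mm along the optical axis (not along the pixel's ray), 0 where there is no reading), "camera_matrix" (3x3 intrinsics, pixels), "eye" and "orientation" of the camera in the world; the wrist camera has in their place "mount" (4x4, takes a point from camera to tool coordinates, whose origin is the TCP and whose axes are the tool frame's). Camera axes: x right, y down, z forward; pixel columns grow to the right and rows downward; lengths in mm; the calibration is good to about 2 mm. A picture is of the moment at which its call begins: read the wrist's pose just before it.
- r.hand_in(): hands the job in, once; it reports no verdict.
The state is a dict: "time": time; "joint_pos": joint angles; "qd": joint speeds; "joint_efforts": joint torques, N m; "tool_pos": TCP position; "tcp_rot": TCP orientation; "ft_force": force on the tool from outside, world axes, zero at the start; "wrist_torque": the same for the moment, N m; "finger_gap": finger opening in mm.
Only numpy, scipy, OpenCV 4.12 (cv2) and the standard library are available. Lean on these libraries where they do the work, as an engineer would, in place of code of your own. Each camera call takes 0.05 s, during which the arm holds its last target.

## Working session

There is one attempt and no reset: what is moved stays moved. The work goes in short steps, Python scripts to look and compute and a tool call to move; the robot and the scene stay as the last step left them, time stands still between calls to the robot, and variables do not carry over. Pictures are saved under pics/ and viewed, and the job is handed in when it is done.

Besides the shell and the picture viewer there is one more tool, called after "Request:" by a JSON object that holds its "method" and its "body", one argument or row to a line. drive_tool: Moves the arm, as the interface text tells. Its arguments: {"type":"object","properties":{"moves":{"type":"array","items":{"type":"number"}},"hand":{"type":"number"},"grip_force":{"type":"number"}},"required":["moves"]}

```bash
mkdir -p pics
python3 - <<'E'
from bench import sensors, snapshot, r
import cv2,numpy as np,pickle
print(sensors.sense())
for n in("scene","top"):
    s=snapshot(n); pickle.dump(s,open(f"pics/{n}0.pkl","wb"))
    cv2.imwrite(f"pics/{n}0.png",s["image"][:,:,::-1]); print(n,s["camera_matrix"],s["eye"],s["orientation"])
E
```

```text
{'time': 0.0, 'joint_pos': array([ 5.89334017e+01,  7.51491941e+00,  8.53294620e+01,  1.64534776e-03,
        8.72595975e+01, -4.89344522e+00]), 'qd': array([ 0.03292972,  0.06769651,  0.0130273 ,  0.05157138, -0.00582341,
       -0.12173505]), 'joint_efforts': array([-2.52841583e-04, -5.69410586e+01, -5.00544333e+01, -4.31786812e-04,
        1.51517481e-02, -2.81658413e-05]), 'tool_pos': array([264.34738896, 538.03036278, 230.24462619]), 'tcp_rot': array([ -95.79889396,   89.89600813, -121.97212722]), 'ft_force': array([0.34986826, 0.02813003, 0.07160375]), 'wrist_torque': array([0.02190046, 0.02918964, 0.02002192]), 'finger_gap': 85.39218553034708}
scene [[496.93764112   0.         318.37196831]
 [  0.         496.93764112 242.09610992]
 [  0.           0.           1.        ]] [1086.4301293  356.0742251  612.1493893] [-128.96700129    0.56581128  126.30531654]
top [[581.99847893   0.         329.56901227]
 [  0.         581.99847893 237.81762061]
 [  0.           0.           1.        ]] [ 479.72855098  -24.16598342 1011.5232295 ] [-1.74877354e+02  1.73525407e-01 -9.04146290e+01]
```

View pics/top0.png

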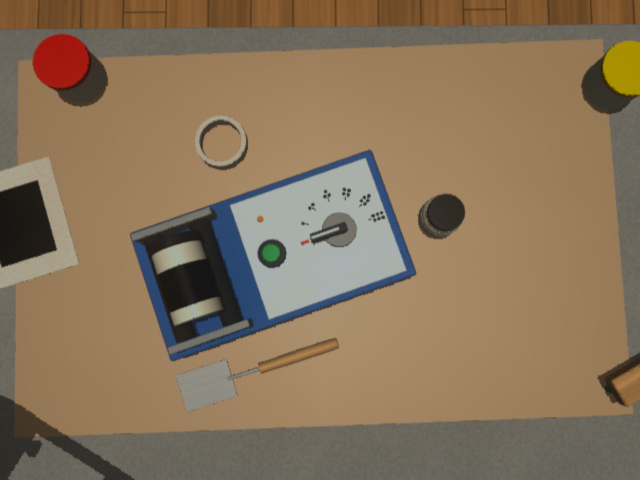

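View pics/scene0.png

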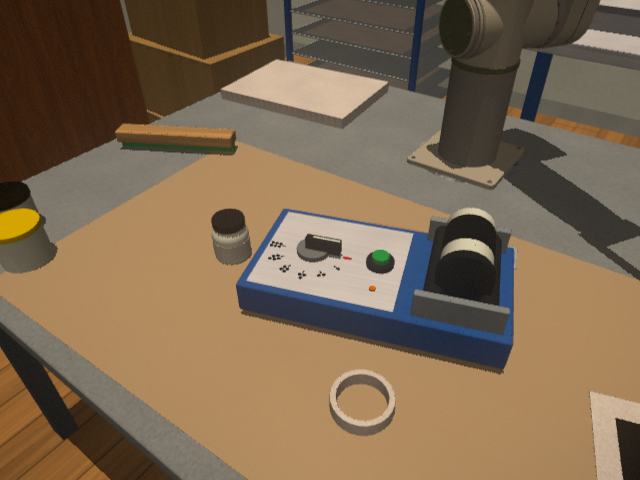

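The top view shows the mixer turned about 17°. The selector is at (339,230) with its pointer towards the red bar at (305,242), so it is in off. The green button is at (271,253).

```bash
cat > h.py <<'E'
import numpy as np,cv2,pickle
from scipy.spatial.transform import Rotation as R
def rot(o): return R.from_euler('xyz',o,degrees=True).as_matrix()
def plane(s,uv,z):
    uv=np.atleast_2d(uv).astype(float); K=s["camera_matrix"]
    d=np.c_[uv,np.ones(len(uv))]@np.linalg.inv(K).T@rot(s["orientation"]).T
    e=np.array(s["eye"]); return e+d*((z-e[2])/d[:,2])[:,None]
def proj(s,p):
    c=(np.atleast_2d(p)-np.array(s["eye"]))@rot(s["orientation"]); q=c@s["camera_matrix"].T; return q[:,:2]/q[:,2:]
E
python3 - <<'E'
from h import *
for n in("top","scene"):
    s=pickle.load(open(f"pics/{n}0.pkl","rb")); im=s["image"]; hsv=cv2.cvtColor(im,cv2.COLOR_RGB2HSV)
    H,S,V=[hsv[:,:,i].astype(int) for i in range(3)]
    def cents(m,amin):
        k,l,st,c=cv2.connectedComponentsWithStats(m.astype(np.uint8)); return [(st[i,4],c[i],l==i) for i in range(1,k) if st[i,4]>=amin]
    print(n)
    for a,c,m in cents((H>45)&(H<85)&(S>120)&(V>50),40):
        zc=s["z_map"][int(c[1]),int(c[0])]; K=s["camera_matrix"]
        P=rot(s["orientation"])@(np.linalg.inv(K)@[c[0],c[1],1]*zc)+s["eye"]; print("green",a,c,P)
    for a,c,m in cents(((H<6)|(H>174))&(S>150)&(V>80),8): print("red",a,c,plane(s,c,70))
    blue=(H>105)&(H<125)&(S>120)
    pan=(S<50)&(V>150)
    for a,c,m in cents(pan,4000):
        ct=cv2.findContours(m.astype(np.uint8),cv2.RETR_EXTERNAL,cv2.CHAIN_APPROX_NONE)[0][0]
        hull=cv2.convexHull(ct)[:,0]; W=plane(s,hull,70)[:,:2].astype(np.float32); print("panel",a,c,cv2.minAreaRect(W))
    dk=(V<70)&(S<80)
    for a,c,m in cents(dk,4):
        if a<4000:
            P=plane(s,c,70)[0]; print("dark",a,c.round(1),P[:2].round(1))
E
python3 - <<'E'
import cv2
a=cv2.imread('pics/top0.png')[140:320,220:440]; cv2.imwrite('pics/topz.png',cv2.resize(a,None,fx=3.3,fy=3.3,interpolation=cv2.INTER_CUBIC))
E
```

```text
top
green 256 [270.55859375 252.515625  ] [539.44815641  71.50252734  93.06761369]
red 2427 [60.49443758 60.73217965] [[864.83134159 425.85891076  70.        ]]
red 10 [304.3 241.9] [[557.80533218  19.14430119  70.        ]]
panel 14978 [317.27426893 238.69555348] ((565.2947998046875, -1.974945068359375), (196.1004180908203, 234.685791015625), 19.031904220581055)
dark 911 [88.4 84.4] [823.8 378. ]
dark 1090 [601.6  91.7] [ 804.1 -475. ]
dark 92 [210.8 128.1] [747.7 173.1]
dark 73 [234.4 160.9] [692.3 133.7]
dark 2883 [ 21.3 224.6] [589.5 480.4]
dark 4 [368.5 195.5] [633.1 -86.1]
dark 1082 [444.9 212.7] [ 603.8 -210.1]
dark 104 [425.1 227.2] [ 580.4 -177.3]
dark 233 [331.5 232.2] [573.3 -25.1]
dark 304 [272.4 253.7] [539.   70.9]
dark 4 [390.5 283.5] [ 489.5 -119.6]
dark 30 [249.9 322.3] [429.  106.8]
dark 5 [252.  332.6] [412.7 103.4]
dark 6 [223.8 335.3] [408.7 148.5]
dark 10 [209.9 340.2] [401.1 170.7]
dark 7 [231. 340.] [401.2 137. ]
dark 4 [196.5 345.2] [393.3 192.1]
dark 4 [218.5 344.5] [394.2 156.9]
dark 5 [179.2 351.2] [384.1 219.6]
dark 4 [195.5 352.8] [381.5 193.5]
dark 49 [
[... 2866 characters left out ...]
.  258.5] [598.4 -38.9]
dark 4 [286.5 268.5] [634.8 -46.9]
dark 4 [283.5 270.5] [641.4 -47.7]
dark 4 [299.  273.8] [632.8 -22.5]
dark 4 [303.5 274.5] [630.  -15.6]
dark 2289 [313.2 317.2] [694.6  52.1]
dark 1900 [459.  314.6] [565.6 222.2]
dark 6 [349.5 314.5] [659.1  92.2]
dark 4 [362.  317.5] [653.3 110.2]
dark 4 [354.2 320. ] [664.  103.7]
dark 4 [365.5 321.5] [656.9 118.5]
dark 3520 [ 53.9 391.3] [ 988.8 -140.1]
dark 4 [371.  328.8] [664.  132.1]
dark 24 [505.6 354.8] [597.2 303.3]
dark 4 [630.5 447.5] [642.3 465. ]
dark 4 [633.  448.8] [642.3 467.6]
dark 5 [629.6 454.8] [652.4 465.9]
dark 9 [636.1 471. ] [668.4 475.4]
dark 5 [628.2 477. ] [680.7 469.7]
dark 5 [638.4 477.2] [674.4 478.7]
```

View pics/topz.png

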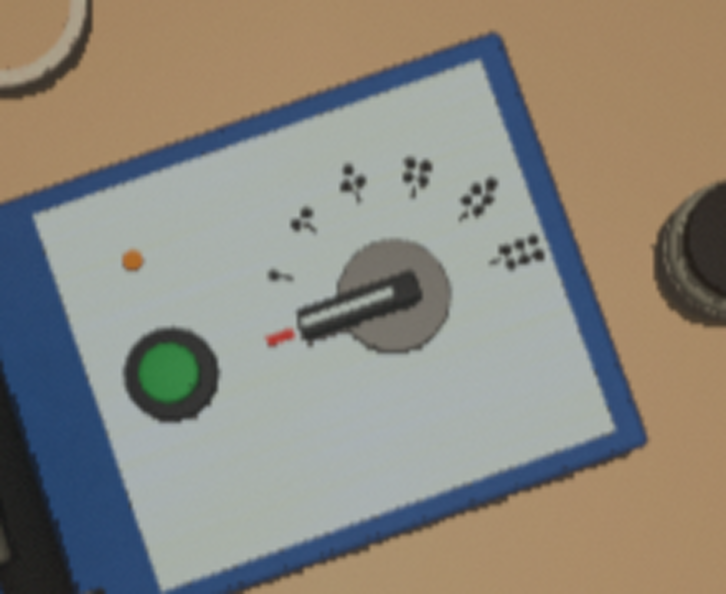

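```bash
cat >> h.py <<'E'
YAW=np.radians(19.03); MX=np.array([np.cos(YAW),np.sin(YAW),0]); MY=np.array([-MX[1],MX[0],0])
B=np.array([539.2,71.5,92]); D=np.array([576.5,-37.1,70])
def goto(s,P,ty):  # total move in tool frame (cm) and rotvec
    Rt=rot(s["tcp_rot"]); x=np.array([0,0,-1.]); G=np.c_[x,ty,np.cross(x,ty)]
    return (Rt.T@(np.array(P)-s["tool_pos"])/10).round(2),R.from_matrix(Rt.T@G).as_rotvec(degrees=True).round(1)
def aim(theta,r,off,z):  # theta deg clockwise from MY
    t=np.radians(theta); p=np.cos(t)*MY+np.sin(t)*MX; n=-np.sin(t)*MY+np.cos(t)*MX
    P=D+r*p-off*n; P[2]=z; return P,p
E
python3 - <<'E'
from h import *
from bench import sensors
t=pickle.load(open("pics/top0.pkl","rb"))
print(plane(t,[[339.4,229.7]],81), proj(t,[B,D+[0,0,11],D+48*MY+[0,0,33]]))
s=sensors.sense(); print(rot(s["tcp_rot"]).round(3))
P,p=aim(0,38,32,160); print(P); print(goto(s,P,MY),goto(s,P,-MY), np.degrees(np.arctan2(MY[1],MY[0])))
E
```

```text
[[576.14474846 -37.84619481  81.        ]] [[270.63004936 252.71533571]
 [338.93379324 229.48362018]
 [310.2519289  238.18020433]]
[[-0.001  0.441  0.897]
 [-0.001  0.897 -0.441]
 [-1.    -0.002 -0.   ]]
[533.85846375 -11.61079863 160.        ]
(array([  7.09, -37.43,  48.43]), array([-45.2,  -0. ,   0.1])) (array([  7.09, -37.43,  48.43]), array([1.348e+02, 1.000e-01, 1.000e-01])) 109.03000000000002
```

Request:
{"method": "drive_tool", "body": {
  "moves": [0, -2.08, 2.69, 0, 0, 0, 0, -2.08, 2.69, 0, 0, 0, 0, -2.08, 2.69, 0, 0, 0, 0, -2.08, 2.69, 0, 0, 0, 0, -2.08, 2.69, 0, 0, 0, 0, -2.08, 2.69, 0, 0, 0, 0, -2.08, 2.69, 0, 0, 0, 0, -2.08, 2.69, 0, 0, 0, 0, -2.08, 2.69, 0, 0, 0, 0, -2.08, 2.69, 0, 0, 0, 0, -2.08, 2.69, 0, 0, 0, 0, -2.08, 2.69, 0, 0, 0, 0, -2.08, 2.69, 0, 0, 0, 0, -2.08, 2.69, 0, 0, 0, 0, -2.08, 2.69, 0, 0, 0, 0, -2.08, 2.69, 0, 0, 0, 0, -2.08, 2.69, 0, 0, 0, 0, -2.08, 2.69, 0, 0, 0],
  "hand": 0,
  "grip_force": 20
}}

```text
time: 1.6
tool_pos: [534.2, -12.8, 230.9]
tcp_rot: [-168.5, 90.0, 165.3]
ft_force: [0.1, 0.6, 0.1]
finger_gap: -0.2
```

Request:
{"method": "drive_tool", "body": {
  "moves": [0, 0, 0, -6.5, 0, 0, 0, 0, 0, -6.5, 0, 0, 0, 0, 0, -6.5, 0, 0, 0, 0, 0, -6.5, 0, 0, 0, 0, 0, -6.5, 0, 0, 0, 0, 0, -6.5, 0, 0, 0, 0, 0, -6.2, 0, 0, 0, 0, 0, 0, 0, 0, 0, 0, 0, 0, 0, 0]
}}

```text
time: 2.35
tool_pos: [533.8, -11.0, 230.9]
tcp_rot: [153.2, 90.0, 172.0]
ft_force: [1.0, 0.1, -0.1]
finger_gap: 0.0
```

```bash
cat > look.py <<'E'
import sys
from h import *
from bench import sensors,snapshot
def look(th,off,z,tag,r=38):
    s=sensors.sense(); print(s["time"],s["tool_pos"].round(1),s["ft_force"].round(2),s["joint_pos"].round(1),s["finger_gap"])
    P,p=aim(th,r,off,z); print("to aim",P.round(1),*goto(s,P,p))
    for n in ("wrist","top"):
        im=snapshot(n); cv2.imwrite(f"pics/{n}_{tag}.png",im["image"][:,:,::-1])
look(float(sys.argv[1]),float(sys.argv[2]),float(sys.argv[3]),sys.argv[4])
E
python3 look.py 0 32 87 a
```

```text
2.35 [533.8 -11.  230.9] [ 1.03  0.1  -0.14] [  -6.7   -2.7   95.8    0.    87.  -115.5] 0.03191414104408291
to aim [533.9 -11.6  87. ] [ 1.439e+01 -6.000e-02 -1.000e-02] [-0.2 -0.  -0. ]
```

View pics/wrist_a.png

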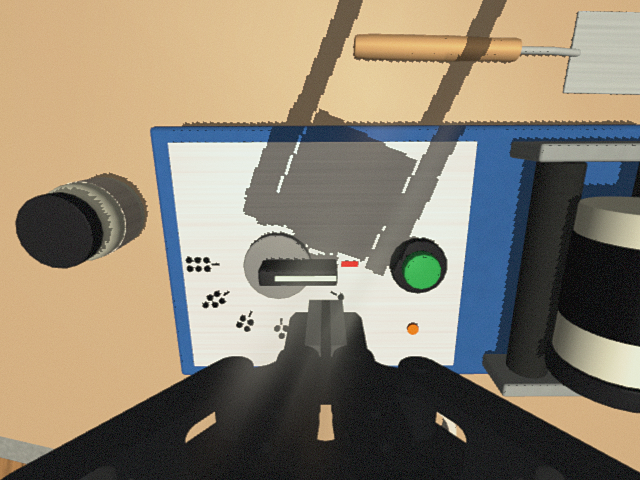

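Request:
{"method": "drive_tool", "body": {
  "moves": [1.8, 0, 0, 0, 0, 0, 1.8, 0, 0, 0, 0, 0, 1.8, 0, 0, 0, 0, 0, 1.8, 0, 0, 0, 0, 0, 1.8, 0, 0, 0, 0, 0, 1.8, 0, 0, 0, 0, 0, 1.8, 0, 0, 0, 0, 0, 1.0, 0, 0, 0, 0, 0, 0.6, 0, 0, 0, 0, 0, 0, 0, 0, 0, 0, 0, 0, 0, 0, 0, 0, 0, 0, 0, 0, 0, 0, 0]
}}

```text
time: 3.45
tool_pos: [535.0, -11.2, 90.6]
tcp_rot: [-25.4, 89.9, -6.4]
ft_force: [-0.8, -0.5, 0.8]
finger_gap: 0.3
```

```bash
python3 look.py 0 18 88 b
```

```text
3.45 [535.  -11.2  90.6] [-0.83 -0.45  0.75] [  -6.7    3.9  104.2    0.    71.7 -115.7] 0.3092963057246644
to aim [547.1  -7.   88. ] [ 0.26 -0.    1.28] [-0.   0.1  0. ]
```

View pics/wrist_b.png

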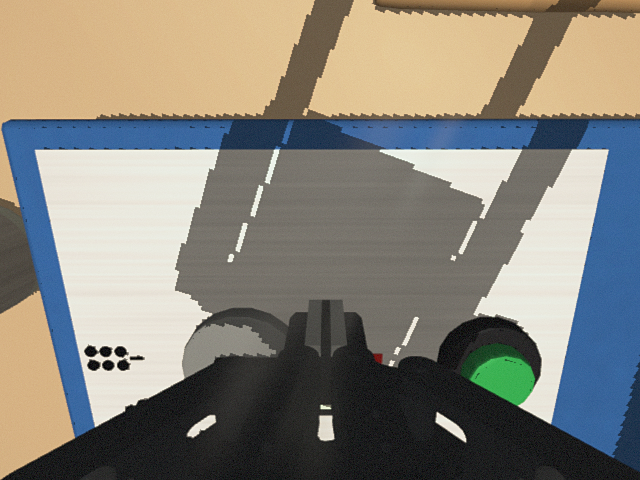

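Request:
{"method": "drive_tool", "body": {
  "moves": [0, 0, 0.25, 0, 0, 0, 0, 0, 0.25, 0, 0, 0, 0, 0, 0.2, 0, 0, 0, 0, 0, 0.15, 0, 0, 0, 0, 0, 0.15, 0, 0, 0, 0, 0, 0.1, 0, 0, 0, 0, 0, 0.1, 0, 0, 0, 0, 0, 0, 0, 0, 0, 0, 0, 0, 0, 0, 0]
}}

```text
time: 4.3
tool_pos: [545.4, -7.2, 89.2]
tcp_rot: [164.8, 90.0, -176.1]
ft_force: [0.2, 0.3, 0.0]
finger_gap: -0.6
```

```bash
python3 look.py 0 18 90 c
```

```text
4.3 [545.4  -7.2  89.2] [0.21 0.29 0.04] [  -6.1    5.7  102.5   -0.    71.8 -115.2] -0.582928835424947
to aim [547.1  -7.   90. ] [-0.08 -0.04  0.17] [ 0. -0. -0.]
```

View pics/top_c.png

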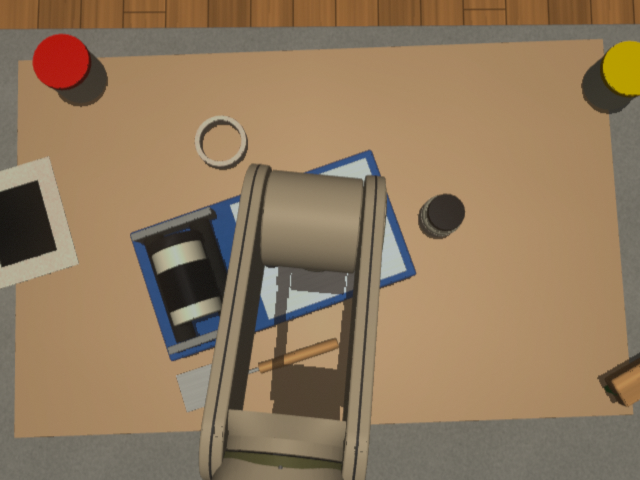

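Request:
{"method": "drive_tool", "body": {
  "moves": [0, 0.06, 0.134, 2, 0, 0, 0, 0.06, 0.134, 2, 0, 0, 0, 0.06, 0.134, 2, 0, 0, 0, 0.06, 0.134, 2, 0, 0, 0, 0.06, 0.134, 2, 0, 0, 0, 0.06, 0.134, 2, 0, 0]
}}

```text
time: 4.9
tool_pos: [551.4, -1.8, 89.1]
tcp_rot: [174.3, 89.9, -178.8]
ft_force: [-4.8, 0.6, 2.7]
finger_gap: 0.2
```

Request:
{"method": "drive_tool", "body": {
  "moves": [0, 0.06, 0.134, 2, 0, 0, 0, 0.06, 0.134, 2, 0, 0, 0, 0.06, 0.134, 2, 0, 0]
}}

```text
time: 5.15
tool_pos: [555.6, 0.6, 89.2]
tcp_rot: [164.7, 89.9, 165.6]
ft_force: [-1.1, 0.4, 0.6]
finger_gap: 0.3
```

Request:
{"method": "drive_tool", "body": {
  "moves": [0, 0.06, 0.134, 2, 0, 0, 0, 0, 0, 0, 0, 0, 0, 0, 0, 0, 0, 0]
}}

```text
time: 5.4
tool_pos: [557.4, 1.0, 89.3]
tcp_rot: [-137.5, 90.0, -138.4]
ft_force: [0.3, 1.3, -0.2]
finger_gap: -0.4
```

```bash
python3 look.py 20 18 90 d
```

```text
5.4 [557.4   1.   89.3] [ 0.34  1.33 -0.18] [ -5.2   7.5 100.6  -0.   72.  -94.3] -0.41699933856571864
to aim [559.1   1.2  90. ] [-0.07  0.02  0.17] [ 0.1 -0.   0. ]
```

View pics/wrist_d.png

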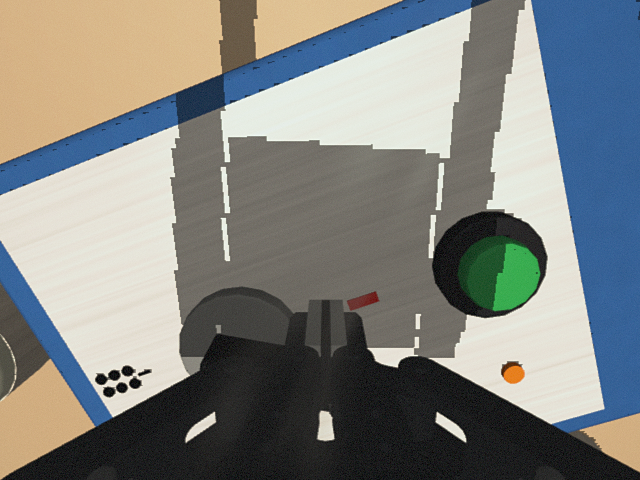

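Request:
{"method": "drive_tool", "body": {
  "moves": [0, 0.06, 0.134, 2, 0, 0, 0, 0.06, 0.134, 2, 0, 0, 0, 0.06, 0.134, 2, 0, 0, 0, 0.06, 0.134, 2, 0, 0, 0, 0.06, 0.134, 2, 0, 0, 0, 0.06, 0.134, 2, 0, 0, 0, 0.06, 0.134, 2, 0, 0, 0, 0.06, 0.134, 2, 0, 0, 0, 0.06, 0.134, 2, 0, 0, 0, 0.06, 0.134, 2, 0, 0, 0, 0.06, 0.134, 2, 0, 0, 0, 0.06, 0.134, 2, 0, 0]
}}

```text
time: 6.5
tool_pos: [573.8, 5.2, 89.2]
tcp_rot: [179.6, 89.9, 154.6]
ft_force: [-3.6, 3.1, 2.0]
finger_gap: -0.3
```

Request:
{"method": "drive_tool", "body": {
  "moves": [0, 0.06, 0.134, 2, 0, 0, 0, 0.06, 0.134, 2, 0, 0]
}}

```text
time: 6.67
tool_pos: [577.2, 5.1, 89.2]
tcp_rot: [164.5, 89.9, 135.5]
ft_force: [-0.6, 1.6, 1.1]
finger_gap: -0.0
```

Request:
{"method": "drive_tool", "body": {
  "moves": [0, 0.06, 0.134, 2, 0, 0, 0, 0, 0, 0, 0, 0, 0, 0, 0, 0, 0, 0]
}}

```text
time: 6.92
tool_pos: [578.9, 4.4, 89.3]
tcp_rot: [-97.3, 90.0, -128.2]
ft_force: [0.1, 0.4, -0.6]
finger_gap: 0.1
```

```bash
python3 look.py 50 18 90 e
```

```text
6.9167 [578.9   4.4  89.3] [ 0.1   0.4  -0.58] [ -4.6  10.6  97.   -0.   72.3 -63.7] 0.13731812651330558
to aim [580.6   4.7  90. ] [-0.07  0.12  0.13] [ 0.1 -0.   0. ]
```

View pics/wrist_e.png

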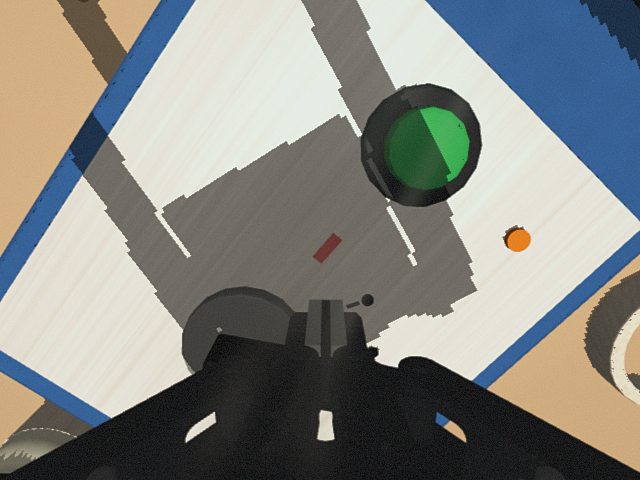

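Two clicks felt. Same again for the third.

Request:
{"method": "drive_tool", "body": {
  "moves": [0, 0.06, 0.134, 2, 0, 0, 0, 0.06, 0.134, 2, 0, 0, 0, 0.06, 0.134, 2, 0, 0, 0, 0.06, 0.134, 2, 0, 0, 0, 0.06, 0.134, 2, 0, 0, 0, 0.06, 0.134, 2, 0, 0, 0, 0.06, 0.134, 2, 0, 0, 0, 0.06, 0.134, 2, 0, 0, 0, 0.06, 0.134, 2, 0, 0, 0, 0.06, 0.134, 2, 0, 0, 0, 0.06, 0.134, 2, 0, 0, 0, 0.06, 0.134, 2, 0, 0]
}}

```text
time: 8.02
tool_pos: [595.1, -0.1, 89.2]
tcp_rot: [-174.0, 89.9, 131.0]
ft_force: [-1.4, 3.7, 0.8]
finger_gap: -0.4
```

Request:
{"method": "drive_tool", "body": {
  "moves": [0, 0.06, 0.134, 2, 0, 0, 0, 0.06, 0.134, 2, 0, 0]
}}

```text
time: 8.18
tool_pos: [598.0, -1.9, 89.3]
tcp_rot: [161.1, 90.0, 102.1]
ft_force: [-0.3, 1.5, -0.3]
finger_gap: -0.2
```

Request:
{"method": "drive_tool", "body": {
  "moves": [0, 0.06, 0.134, 2, 0, 0, 0, 0, 0, 0, 0, 0, 0, 0, 0, 0, 0, 0]
}}

```text
time: 8.43
tool_pos: [599.2, -3.3, 89.3]
tcp_rot: [-104.9, 90.0, -165.7]
ft_force: [-1.1, -0.1, 1.1]
finger_gap: 0.1
```

```bash
python3 look.py 80 18 90 f
```

```text
8.4333 [599.2  -3.3  89.3] [-1.08 -0.14  1.11] [ -5.2  13.6  93.6  -0.   72.8 -34.3] 0.06498590365344344
to aim [601.   -2.9  90. ] [-0.07  0.17  0.05] [ 0.1 -0.   0. ]
```

View pics/wrist_f.png

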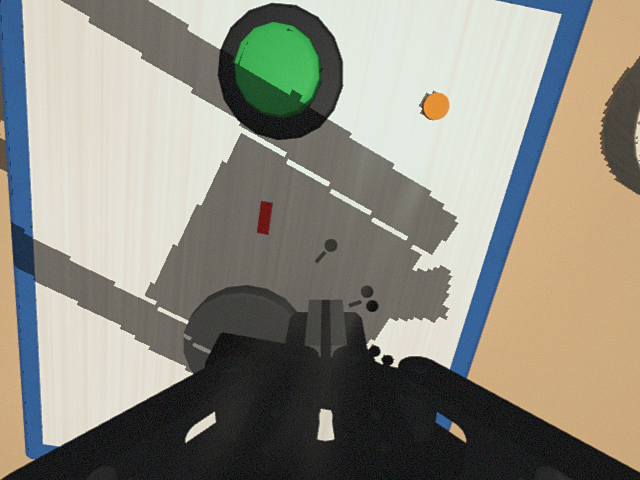

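Request:
{"method": "drive_tool", "body": {
  "moves": [0, 0.06, 0.134, 2, 0, 0, 0, 0.06, 0.134, 2, 0, 0, 0, 0.06, 0.134, 2, 0, 0, 0, 0.06, 0.134, 2, 0, 0, 0, 0.06, 0.134, 2, 0, 0, 0, 0.06, 0.134, 2, 0, 0, 0, 0.06, 0.134, 2, 0, 0, 0, 0.06, 0.134, 2, 0, 0, 0, 0.06, 0.134, 2, 0, 0, 0, 0.06, 0.134, 2, 0, 0, 0, 0.06, 0.134, 2, 0, 0, 0, 0.06, 0.134, 2, 0, 0]
}}

```text
time: 9.53
tool_pos: [610.9, -15.3, 89.3]
tcp_rot: [-175.8, 89.9, 99.2]
ft_force: [0.6, 3.6, 0.4]
finger_gap: 0.0
```

Request:
{"method": "drive_tool", "body": {
  "moves": [0, 0.06, 0.134, 2, 0, 0, 0, 0.06, 0.134, 2, 0, 0, 0, 0, 0, 0, 0, 0]
}}

```text
time: 9.78
tool_pos: [612.5, -18.9, 89.3]
tcp_rot: [49.1, 90.0, -39.9]
ft_force: [1.0, 0.0, 0.1]
finger_gap: -0.3
```

Request:
{"method": "drive_tool", "body": {
  "moves": [0, 0, 0, 0, 0, 0, 0, 0, 0, 0, 0, 0]
}}

```text
time: 9.95
tool_pos: [612.3, -18.8, 89.3]
tcp_rot: [-93.0, 90.0, 178.2]
ft_force: [-0.4, -0.3, 0.1]
finger_gap: 0.1
```

```bash
python3 look.py 108 18 90 g
```

```text
9.95 [612.3 -18.8  89.3] [-0.43 -0.31  0.06] [-6.6 15.5 91.3 -0.  73.1 -7.7] 0.052736147238690086
to aim [614.2 -18.4  90. ] [-0.07  0.18 -0.03] [ 0.1 -0.   0. ]
```

View pics/wrist_g.png

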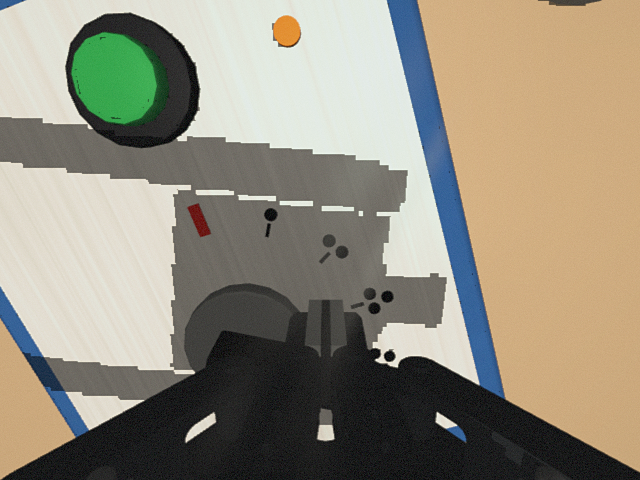

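Request:
{"method": "drive_tool", "body": {
  "moves": [0, 0, -0.5, 0, 0, 0, 0, 0, -0.8, 0, 0, 0, -0.5, 0, -0.5, 0, 0, 0, -1.5, 0, 0, 0, 0, 0, -2, 0, 0, 0, 0, 0, -2, 0, 0, 0, 0, 0, -2, 0, 0, 0, 0, 0, -2, 0, 0, 0, 0, 0, -1, 0, 0, 0, 0, 0, 0, 0, 0, 0, 0, 0, 0, 0, 0, 0, 0, 0, 0, 0, 0, 0, 0, 0]
}}

```text
time: 11.05
tool_pos: [611.4, -0.5, 197.7]
tcp_rot: [-96.2, 89.9, 174.8]
ft_force: [-0.3, 0.2, -0.4]
finger_gap: -0.3
```

```bash
python3 look.py 108 18 90 h
python3 - <<'E'
from h import *
from bench import sensors
s=sensors.sense(); 
for ty in(MY,-MY,MX): print(goto(s,B+[0,0,40]-3*MY,ty))
E
```

```text
11.05 [ 6.114e+02 -5.000e-01  1.977e+02] [-0.26  0.21 -0.38] [-4.9 10.3 85.7  0.  84.2 -5.9] -0.2598466015279512
to aim [614.2 -18.4  90. ] [10.77  0.27  1.8 ] [ 0.  -0.   0.1]
(array([ 6.55, -6.95, -7.06]), array([-1.08e+02, -2.00e-01,  1.00e-01]))
(array([ 6.55, -6.95, -7.06]), array([72. ,  0.1,  0.2]))
(array([ 6.55, -6.95, -7.06]), array([-18. ,  -0. ,   0.2]))
```

View pics/wrist_h.png

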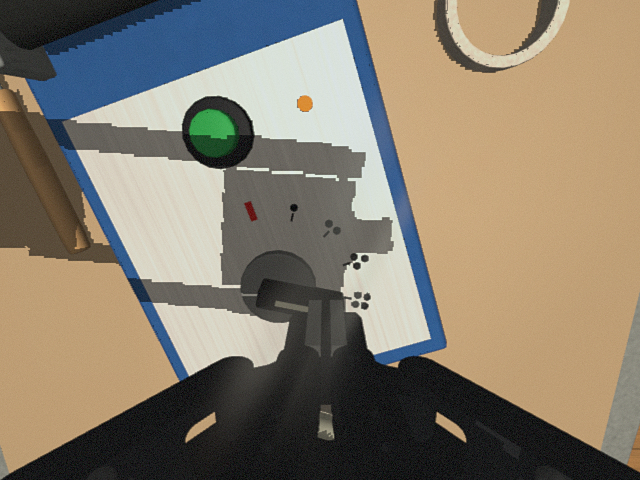

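The pointer now rests at the four-pip mark. In the wrist picture the pointer's end is at (345,297) beside the pips at (360,300). Next is the button.

Request:
{"method": "drive_tool", "body": {
  "moves": [0, -1.4, -1.4, 0, 0, 0, 0, -1.4, -1.4, 0, 0, 0, 0, -1.4, -1.4, 0, 0, 0, 0, -1.4, -1.4, 0, 0, 0, 0, -1.3, -1.7, 0, 0, 0]
}}

```text
time: 11.57
tool_pos: [540.4, 71.0, 197.8]
tcp_rot: [-83.7, 89.9, -172.7]
ft_force: [-0.4, 0.8, -0.2]
finger_gap: -0.0
```

Request:
{"method": "drive_tool", "body": {
  "moves": [0, 0, 0, -6.5, 0, 0, 0, 0, 0, -6.5, 0, 0, 0, 0, 0, -6.5, 0, 0, 0, 0, 0, -6.5, 0, 0, 0, 0, 0, -6.5, 0, 0, 0, 0, 0, -6.5, 0, 0, 0, 0, 0, -6.5, 0, 0, 0, 0, 0, -6.5, 0, 0, 0, 0, 0, -6.5, 0, 0, 0, 0, 0, -6.5, 0, 0, 0, 0, 0, -6.5, 0, 0, 0, 0, 0, -6.5, 0, 0, 0, 0, 0, -6.5, 0, 0, 0, 0, 0, -6.5, 0, 0, 0, 0, 0, -6.5, 0, 0, 0, 0, 0, -6.5, 0, 0, 0, 0, 0, -4, 0, 0, 0, 0, 0, 0, 0, 0, 0, 0, 0, 0, 0, 0, 0, 0, 0, 0, 0, 0]
}}

```text
time: 13.23
tool_pos: [541.5, 70.9, 198.6]
tcp_rot: [163.7, 89.9, -177.5]
ft_force: [0.9, -0.4, 1.0]
finger_gap: 0.1
```

```bash
python3 look.py 120 18 90 i
python3 - <<'E'
from h import *
from bench import sensors
s=sensors.sense(); print(goto(s,B+[0,0,10],MY))
E
```

```text
13.2333 [541.5  70.9 198.6] [ 0.85 -0.43  1.02] [   2.1    0.2   96.3   -0.    83.6 -106.8] 0.14648412582019046
to aim [617.2 -26.7  90. ] [ 10.85 -11.68   4.02] [ 1.198e+02 -1.000e-01  1.000e-01]
(array([ 9.7 ,  0.13, -0.21]), array([-0.1, -0. , -0. ]))
```

View pics/wrist_i.png

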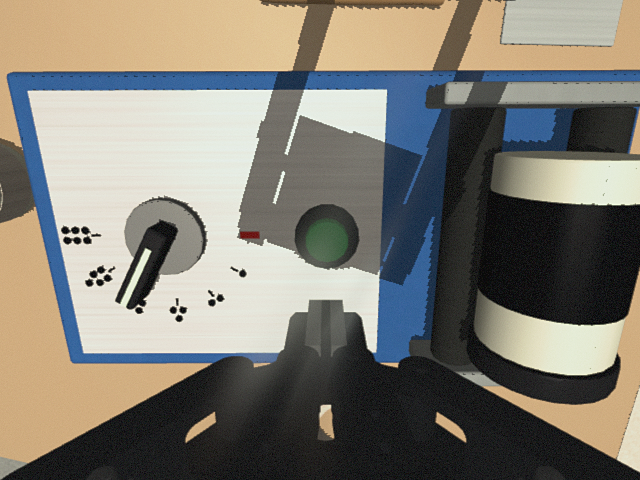

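The pointer covers the fourth mark, at (130,305): marks 5 and 6 lie beyond it, and 1, 2 and 3 lie before it. The fingers line up with the button, so I descend to about 10 mm above it.

Request:
{"method": "drive_tool", "body": {
  "moves": [1.5, 0, -0.1, 0, 0, 0, 1.8, 0.1, -0.1, 0, 0, 0, 1.8, 0, 0, 0, 0, 0, 1.8, 0, 0, 0, 0, 0, 1.5, 0, 0, 0, 0, 0, 0.8, 0, 0, 0, 0, 0, 0.5, 0, 0, 0, 0, 0, 0, 0, 0, 0, 0, 0, 0, 0, 0, 0, 0, 0, 0, 0, 0, 0, 0, 0]
}}

```text
time: 14.17
tool_pos: [540.5, 71.3, 103.5]
tcp_rot: [-16.8, 89.9, 2.2]
ft_force: [-0.3, -0.1, -0.7]
finger_gap: -0.7
```

```bash
python3 look.py 120 18 90 j
python3 - <<'E'
from h import *
from bench import sensors
s=sensors.sense(); print(goto(s,B,MY))
E
```

```text
14.1667 [540.5  71.3 103.5] [-0.31 -0.14 -0.68] [   2.1    4.6  102.1    0.    73.2 -106.9] -0.7062936661259418
to aim [617.2 -26.7  90. ] [  1.37 -11.76   4.06] [ 1.2e+02  1.0e-01 -1.0e-01]
(array([ 1.15,  0.07, -0.11]), array([-0. ,  0.1,  0. ]))
```

View pics/wrist_j.png

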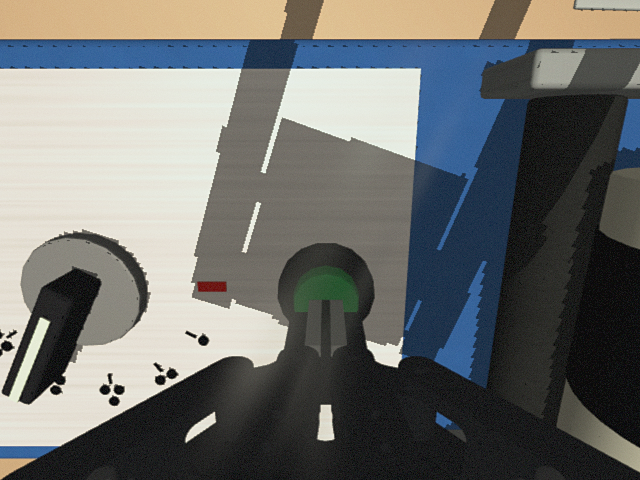

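Request:
{"method": "drive_tool", "body": {
  "moves": [0.25, 0, -0.1, 0, 0, 0, 0.25, 0, 0, 0, 0, 0, 0.25, 0, 0, 0, 0, 0, 0.2, 0, 0, 0, 0, 0, 0.15, 0, 0, 0, 0, 0, 0.15, 0, 0, 0, 0, 0]
}}

```text
time: 14.77
tool_pos: [538.5, 70.9, 89.6]
tcp_rot: [168.4, 90.0, -172.6]
ft_force: [-2.2, -0.5, 2.9]
finger_gap: 0.2
```

Request:
{"method": "drive_tool", "body": {
  "moves": [0.15, 0, 0, 0, 0, 0, 0.15, 0, 0, 0, 0, 0, 0, 0, 0, 0, 0, 0]
}}

```text
time: 15.02
tool_pos: [538.5, 70.9, 86.7]
tcp_rot: [166.8, 90.0, -174.2]
ft_force: [-3.3, -0.9, 4.7]
finger_gap: 0.1
```

Request:
{"method": "drive_tool", "body": {
  "moves": [0.1, 0, 0, 0, 0, 0, 0.1, 0, 0, 0, 0, 0, 0, 0, 0, 0, 0, 0]
}}

```text
time: 15.27
tool_pos: [538.7, 70.9, 85.9]
tcp_rot: [-142.2, 90.0, -123.2]
ft_force: [-7.1, -1.0, 12.8]
finger_gap: 0.1
```

The force climbed smoothly to about 5 N, then jumped to 13 N with little further travel. The button is at its stop, so I lift off.

Request:
{"method": "drive_tool", "body": {
  "moves": [0, 0, 0, 0, 0, 0, -0.3, 0, 0, 0, 0, 0, -0.5, 0, 0, 0, 0, 0, -1, 0, 0, 0, 0, 0, -2, 0, 0, 0, 0, 0, -2.5, 0, 0, 0, 0, 0, -2.5, 0, 0, 0, 0, 0, -2.5, 0, 0, 0, 0, 0, -1.5, 0, 0, 0, 0, 0, 0, 0, 0, 0, 0, 0, 0, 0, 0, 0, 0, 0, 0, 0, 0, 0, 0, 0]
}}

```text
time: 16.27
tool_pos: [538.2, 70.9, 211.8]
tcp_rot: [161.7, 89.9, -179.2]
ft_force: [-0.8, -0.3, -0.2]
finger_gap: -0.3
```

```bash
python3 look.py 120 18 90 k
python3 - <<'E'
from h import *
from bench import snapshot
s=snapshot("scene"); cv2.imwrite("pics/scene_k.png",s["image"][:,:,::-1])
hsv=cv2.cvtColor(s["image"],cv2.COLOR_RGB2HSV); m=cv2.inRange(hsv,(45,120,50),(85,255,255)); m[:,:300]=0
z=s["z_map"]; z0=pickle.load(open("pics/scene0.pkl","rb")); h0=cv2.cvtColor(z0["image"],cv2.COLOR_RGB2HSV); m0=cv2.inRange(h0,(45,120,50),(85,255,255)); m0[:,:300]=0
for mm,zz in((m,z),(m0,z0["z_map"])):
    v,u=np.nonzero(mm); print(len(v),u.mean() if len(u) else 0,v.mean() if len(v) else 0)
E
```

```text
16.2667 [538.2  70.9 211.8] [-0.81 -0.35 -0.16] [   2.1   -0.8   95.9    0.    85.  -106.9] -0.27034417166312585
to aim [617.2 -26.7  90. ] [ 12.18 -11.8    4.3 ] [ 1.2e+02 -1.0e-01  0.0e+00]
0 0 0
160 380.50625 255.56875
```

View pics/wrist_k.png

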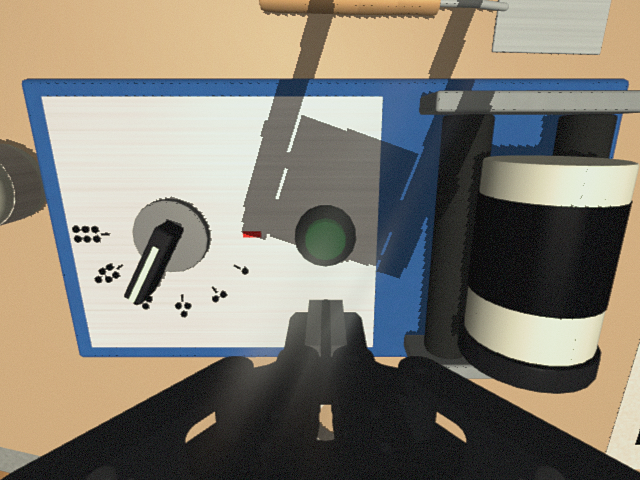

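View pics/scene_k.png

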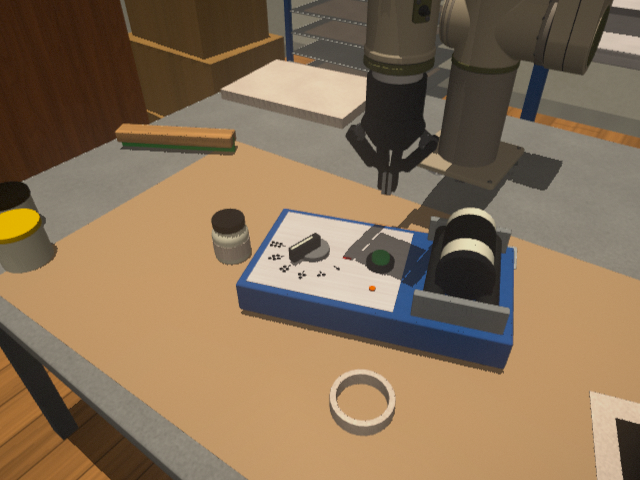

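Run:
```python
from h import *
from bench import sensors,snapshot
st=sensors.sense(); w=snapshot("wrist"); M=np.array(w["mount"]); Rt=rot(st["tcp_rot"])
im=w["image"]; K=w["camera_matrix"]
def pts(m):
    v,u=np.nonzero(m); z=w["z_map"][v,u]; ok=z>0
    c=np.c_[u,v,np.ones(len(u))][ok]@np.linalg.inv(K).T*z[ok][:,None]
    return (c@M[:3,:3].T+M[:3,3])@Rt.T+st["tool_pos"]
hsv=cv2.cvtColor(im,cv2.COLOR_RGB2HSV)
full=np.ones(im.shape[:2],bool); full[300:,180:]=False; P=pts(full)
q=(P-D)[:, :2]@np.c_[MX[:2],MY[:2]]
arm=P[(np.hypot(*q.T)<55)&(P[:,2]>98)&(P[:,2]<112)]; a=q[(np.hypot(*q.T)<55)&(P[:,2]>98)&(P[:,2]<112)]
print(len(a), arm[:,2].mean(), a.min(0),a.max(0)); far=a[np.hypot(*a.T)>20].mean(0); 
v=cv2.fitLine(a.astype(np.float32),cv2.DIST_L2,0,.01,.01).ravel()[:2]; v=v*np.sign(v@far)
print("angle",np.degrees(np.arctan2(v[0],v[1])))
g=pts(cv2.inRange(hsv,(40,80,20),(90,255,255))>0); print("button",len(g),np.median(g,0))
t=snapshot("scene"); t0=pickle.load(open("pics/scene0.pkl","rb"))
d=cv2.absdiff(t["image"],t0["image"]).max(2)
for n,(x0,y0,x1,y1) in dict(jar=(205,205,242,268),tape=(325,365,400,440)).items(): print(n,np.percentile(d[y0:y1,x0:x1],[50,95]))
print(st["ft_force"])
```

```text
1764 103.44586817191342 [-13.66917851 -27.91543479] [43.47214466 12.68292902]
angle 119.80079925671296
button 3095 [518.08879423 100.09941233 269.52664499]
jar [11. 18.]
tape [16. 19.]
[ 0.74275555 -0.35801639 -0.48043407]
```

Run:
```python
from h import *
from bench import sensors,snapshot,r
t=snapshot("scene"); t0=pickle.load(open("pics/scene0.pkl","rb"))
for s in(t0,t):
    v,u=np.mgrid[0:480,0:640].reshape(2,-1); z=s["z_map"].ravel(); ok=z>0
    P=((np.c_[u,v,np.ones(len(u))]@np.linalg.inv(s["camera_matrix"]).T*z[:,None])@rot(s["orientation"]).T+s["eye"])[ok]
    b=P[(np.hypot(*(P-B)[:,:2].T)<10)&(P[:,2]<130)]; print("button z",len(b),np.median(b[:,2]))
    for n,lo,hi,c in(("jar",60,100,(590,-205)),("tape",15,40,(700,160))):
        k=(P[:,2]>lo)&(P[:,2]<hi)&(np.hypot(*(P[:,:2]-c).T)<75); print(n,k.sum(),P[k].mean(0).round(1))
print(r.hand_in(), sensors.sense()["time"])
```

```text
button z 78 91.83239670617917
jar 877 [ 607.7 -199.4   78.7]
tape 1381 [706.8 159.8  24.3]
button z 74 91.61586175147795
jar 881 [ 607.8 -199.4   78.7]
tape 1381 [706.6 159.5  24.3]
the job is handed in; nothing more can be done
the job is handed in; nothing more can be done
```

I turned the selector from off to the fourth speed with the closed fingertips, then pressed the green start button to its stop and let it go. I handed the job in shortly after 16 s on the robot's clock; `hand_in()` gives no verdict.

- **Selector:** Four clicks were felt, each about 4–5 N and then a drop. The last check put the pointer at 119.8° from off (120° is speed four), over the four-pip mark.
- **Start button:** The force rose to about 5 N, then jumped to about 13 N at the stop. Afterwards the button top measured 91.6 mm against 91.8 mm at the start, so it is up again.
- **Jar and tape roll:** Depth readings put both within 0.4 mm of where they began.
- **Spatula:** I did not measure it at the end. No part of the tool went near it, and it looked undisturbed in the last wrist picture.
- **Robot:** It stands clear, with the fingertips about 120 mm above the button.

Two checks gave nothing useful, so I replaced both with the depth readings above:
- **Green colour masks for the button:** the robot's shadow covered it, so one mask found no pixels and the other a wrong height.
- **Plain image difference on the jar and tape:** both gave similar median differences (11 and 16 grey levels), probably from a change in lighting.

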